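Zero the coffee grinder's click dial and set it four clicks open

TASK

Set the coffee grinder: turn its grind dial clockwise (seen from above) until you feel it press firmly but gently against its end stop, without forcing it, then turn it back counter-clockwise exactly four clicks without going past the fourth. Then press the round start key fully down, let it come up again, and leave everything else on the table as it stands.

Things in the scene. Friction and masses are not known exactly. Their poses are not given: they have to be found in the camera images.
- grinder: Steel coffee grinder, fixed; origin under the dial's axis at table height, front (black drawer) to its own -x. In its frame: deck 75 mm high, x -67 to 67, y -132 to 92 mm, with the dial at 0,0 and the start key at x -5, y -95; behind it a tower, x 55 to 166, y -62 to 62 mm, 128 mm high, on it the clear hopper (centre x 115, radius 51 mm) up to 193 mm.
- dial_grip (a point): Grip point of the black grind dial: on its upright axis, 99.5 mm above the table; x axis along the dial's grip bar, turning with it. Bar 46 mm long, 14 mm thick, top 113.5 mm above the table, on a disc of 29 mm radius whose top is 84.5 mm above the table. Grip it from above across the 14 mm and turn it about the vertical.
- dial (a joint): Dial angle from its zero click, rad, counter-clockwise from above positive. Clicks every 20 degrees: 0, 0.349, 0.698, 1.047, 1.396 (fourth)... Starts resting in click 1, 2 or 3. Which way zero points differs from grinder to grinder. Leaving a click takes up to about 0.09 N m; past the crest half way (10 degrees) the dial snaps on into the next click by itself.
- dial_stop: Sprung end stop of the dial, hidden inside; origin on the dial's axis at deck height. The dial meets it 0.05 rad clockwise of zero; it then yields 1 rad per 8 N m, bearing on the dial 30 mm off the axis. A twist of 0.2 N m on the dial (5 N on the stop) is the least firm touch, 0.3 (8.6 N) is right; over 0.5 (16 N) is forcing it. Let go, the dial returns to zero.
- start_key_top (a point): Centre of the top face of the start key, a round grey push key of 13 mm radius in a black collar on the deck, to the right of the dial. It travels 6 mm straight down against a spring (5 N when fully down) and comes up again when let go.
- start_key (a joint): Travel of the start key, m: 0 up, 0.006 fully down.
- espresso_cup_mid (a point): Espresso cup, white, 62 mm wide (87 with its handle), 51 mm high, beside the grinder's left side; point at half its height. A bystander.
- honey_jar_mid (a point): Honey jar, 60 mm wide, 85 mm high, to the right; point at half its height. A bystander.

How it is judged:
By the outcome, as a careful person would: the job done as asked, in the order asked, and still so for the second after the job is handed in, with the robot touching nothing.
It also fails if it takes over 61 s, if anything falls off the work surface, if the arm or the gripper's body presses on something with over 40 N, if the wrist force passes 120 N, or if a joint passes its speed limit or range.

ROBOT

A 6-joint arm with a two-finger parallel gripper is mounted at the origin on the work surface; the furniture and walls round the work are solid. World frame = base frame: x ahead of the robot, y to its left, z up, the work surface at z = 0. Lengths are in mm, angles in rad, forces in N, time in s.
With the tool pointing down it reaches from about 300 to 775 mm from the base axis. Payload 14.6 kg.
Tool frame: the origin (TCP) lies where the fingers leave the gripper's body, on its centre line; the fingertips stand 97 mm ahead of it and the grasp point (between the pads) lies ahead of it (grip_depth is the z of the grasp point in the tool frame, in mm); z points along the fingers, y is the line along which they close (so a half turn about z gives the same grasp; the last joint's range is limited). The gripper opens to 94 mm and grips with 3 to 60 N. Pads are 16 mm wide; open, the fingers measure 119 mm over their backs; the gripper's body (75 mm by 177 mm) begins 78 mm behind the grasp point.
Start: joints at [1.21, 0.3, 1.521, -0, 1.321, -0.067], TCP at [159.273, 526.424, 302.646] pointing down, gripper open.
Joint ranges: [-3.03, 3.03], [-0.79, 2.21], [0.23, 2.52], [-1.04, 4.18], [0, 3.07], [-2.55, 2.55]. Speed limits (rad/s): [2.22, 2.22, 2.57, 3.14, 3.14, 3.14].

INTERFACE

Orientations are given as [roll, pitch, yaw] about the fixed x, y, z axes, in that order (R = Rz(yaw) Ry(pitch) Rx(roll)).
In Python, from cell import read_state, camera, sign_off, regions_of, spot_point, grip_depth gives the robot as it stands. The module is installed in compiled form; this text tells all that it offers.
- The arm moves only by the tool send_rows, never from a script. Its argument "series" is a list of rows, each a list of 3 entries, a list of its own where there are three numbers: the shift along the world's x, y, z in mm, then the turn about the world's z in degrees, then the closure, from -1 (fully open) to 1 (shut), so that 0 is half open. A call has 1 to 12 rows; each row shifts and turns the commanded pose from where the row before left it; what a row does not reach is not made up. A row lasts 1/10 s, in which the tool goes at most 50 mm and 8.59 degrees, less where a joint would pass 70% of its speed; a pose out of reach is approached as far as the arm can. A call is refused whole if a number of a shift passes 50 or a number of a turn 8.59, either way. A call with a gripper value outside its range is refused whole. The fingers move at their own pace and stop on an object; "squeeze" is the grip in N (left out, the last holds). Time passes only in rows, so rows that do not move let the fingers close. It gives the time, the measured TCP pose, the force, the opening and the grip force at its end, in the units of the state.
- read_state(): the state, without advancing time (a new reading comes with each control period).
- camera(name): name is "scene" or "top"; returns a dict with "color" (400x640x3 uint8, blue, green, red), "fx", "fy", "cx", "cy" (pixels), "camera_from_world" (4x4, takes a point from world to camera coordinates). Camera axes: x right, y down, z forward; pixel columns grow to the right and rows downward; lengths in mm; the calibration is good to about 2 mm. A picture is of the moment at which its call begins. There is no depth.
- sign_off(): hands the job in; it is judged then, once.
Trained networks look in a picture, given as the dict that the camera call returned (one of the last four; its "shot" number tells which), for a name from the list of things; names that differ only in an ending like _2 or _b are one class to them, and where a whole thing is asked for, a point or a joint stands for the part that bears it (a point fixed in the world has none). Each returns a list of dicts, best first, with "confidence" (0 to 1); they miss things now and then, are a little off and sometimes report something else, mostly with a low value. They report only what shows in the picture. A call takes as long as a camera call.
- regions_of(thing, picture): "mask" (400x640 bool, what is visible of it).
- spot_point(thing, picture): "point" ([x, y, z] in mm, in the coordinates of the camera as it stood for that picture, good to about 4 mm: a listed point, or the origin of a listed thing).
The state is a dict: "clock": time; "joints": joint angles; "qd": joint speeds; "effort": joint torques, N m; "eef_pos": TCP position; "eef_rot": TCP orientation; "wrist_force": force on the tool from outside, world axes, zero at the start; "moment": the same for the moment, N m; "finger_gap": finger opening in mm; "finger_force": force on a finger pad.
Only numpy, scipy, OpenCV 4.12 (cv2) and the standard library are available. Lean on these libraries where they do the work, as an engineer would, in place of code of your own. Each camera call takes 0.05 s, during which the arm holds its last target. There are 200 camera calls.

## Working session

There is one attempt and no reset: what is moved stays moved. The work goes in short steps, Python scripts to look and compute and a tool call to move; the robot and the scene stay as the last step left them, time stands still between calls to the robot, and variables do not carry over. Pictures are saved under pics/ and viewed, at most 10 in all, crops included, and the job is handed in when it is done.

Besides the shell and the picture viewer there is one more tool, called after "Emit:" as name(argument=value, ...) on one line, values as JSON. send_rows: Moves the arm, as the interface text tells. Its arguments: {"type":"object","properties":{"series":{"type":"array"},"squeeze":{"type":"number"}},"required":["series"]}

```bash
mkdir -p pics; cat > h.py <<'E'
import numpy as np,cv2
from cell import *
def look(cam,names,save=None):
    p=camera(cam); T=np.linalg.inv(p["camera_from_world"])
    if save: cv2.imwrite(save,p["color"])
    for n in names:
        for d in spot_point(n,p)[:2]:
            w=T[:3,:3]@np.array(d["point"])+T[:3,3]
            print(cam,n,round(d["confidence"],2),w.round(1),{k:v for k,v in d.items() if k not in("point","confidence")})
    return p
E
python3 - <<'E'
from h import *
print(read_state(),grip_depth)
N=["grinder","dial_grip","dial_stop","start_key_top","espresso_cup_mid","honey_jar_mid"]
for c in("scene","top"): 
    p=look(c,N,f"pics/{c}1.png"); print(p["fx"],p["camera_from_world"])
E
```

```text
{'clock': 0.0, 'joints': array([ 1.21038249e+00,  3.00466769e-01,  1.52158754e+00, -1.97322291e-05,
        1.32070621e+00, -6.66015527e-02]), 'qd': array([ 9.06140478e-04, -9.70575641e-04,  2.69238318e-04,  1.38475127e-03,
       -1.35598400e-05,  7.31422000e-04]), 'effort': array([-7.48571620e-04, -5.31818676e+01, -3.52739418e+01,  7.08112679e-02,
        2.44912470e-02, -1.01363171e-04]), 'eef_pos': array([159.23399442, 526.28382415, 302.08591292]), 'eef_rot': array([-3.14042611e+00, -5.86537455e-05,  2.84778523e+00]), 'wrist_force': array([0.17654126, 0.09409217, 0.25152301]), 'moment': array([ 0.03358676, -0.03212029, -0.03583603]), 'finger_force': 0.0, 'finger_gap': 93.87697699746043} 78.39999999999999
scene grinder 0.68 [476.9  27.5   1.4] {}
scene dial_grip 0.78 [481.9  22.2  99.6] {}
scene start_key_top 0.4 [461.8 -61.2  98. ] {}
scene espresso_cup_mid 0.82 [529.1 185.3  30.1] {}
scene honey_jar_mid 0.87 [ 487.4 -386.6   47.1] {}
scene honey_jar_mid 0.65 [480.8  24.7   1.3] {}
407.2621559557498 [[ 6.22670581e-01 -7.82478875e-01 -2.85610518e-03 -3.73531949e+02]
 [-5.41897448e-01 -4.28585075e-01 -7.22953656e-01  3.04195839e+02]
 [ 5.64471880e-01  4.51709690e-01 -6.90890623e-01  7.70301275e+02]
 [ 0.00000000e+00  0.00000000e+00  0.00000000e+00  1.00000000e+00]]
top grinder 0.88 [488.6  27.    0.8] {}
top grinder 0.31 [461.2 -64.7  96.1] {}
top dial_grip 0.97 [481.4  26.3  96.5] {}
top dial_stop 0.58 [485.   29.5  -1.3] {}
top start_key_top 0.55 [459.1 -64.   96.5] {}
top espresso_cup_mid 0.95 [534.9 184.5  27.5] {}
top honey_jar_mid 0.64 [ 487.3 -388.6   47.5] {}
474.5364856079498 [[-1.00285055e-02 -9.99903388e-01 -9.62514174e-03 -6.22168043e+01]
 [-9.91463995e-01  1.11942831e-02 -1.29899324e-01  5.10373331e+02]
 [ 1.29994521e-01  8.24028539e-03 -9.91480470e-01  1.14849968e+03]
 [ 0.00000000e+00  0.00000000e+00  0.00000000e+00  1.00000000e+00]]
```

```bash
python3 - <<'E'
import cv2
a=cv2.imread("pics/top1.png")
cv2.imwrite("pics/t_full.png",a)
from h import *
p=camera("top");M=p["camera_from_world"]
c=M[:3,:3]@np.array([482,25,113.5])+M[:3,3];u=int(p["fx"]*c[0]/c[2]+p["cx"]);v=int(p["fy"]*c[1]/c[2]+p["cy"]);print(u,v)
x0,y0=max(u-70,0),max(v-70,0);print(x0,y0)
cv2.imwrite("pics/t_crop.png",cv2.resize(a[y0:y0+140,x0:x0+160],None,fx=4,fy=4,interpolation=cv2.INTER_CUBIC))
E
```

```text
287 207
217 137
```

View pics/top1.png

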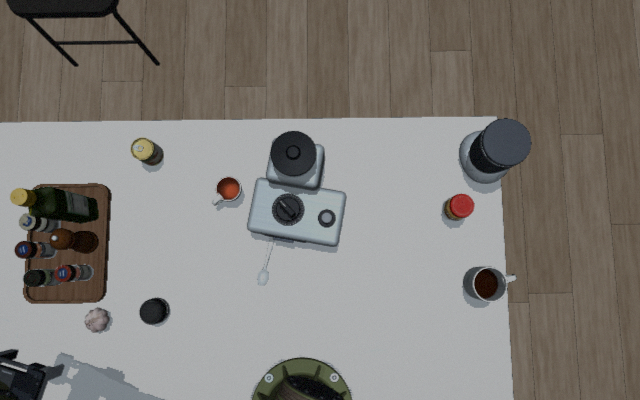

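View pics/t_crop.png

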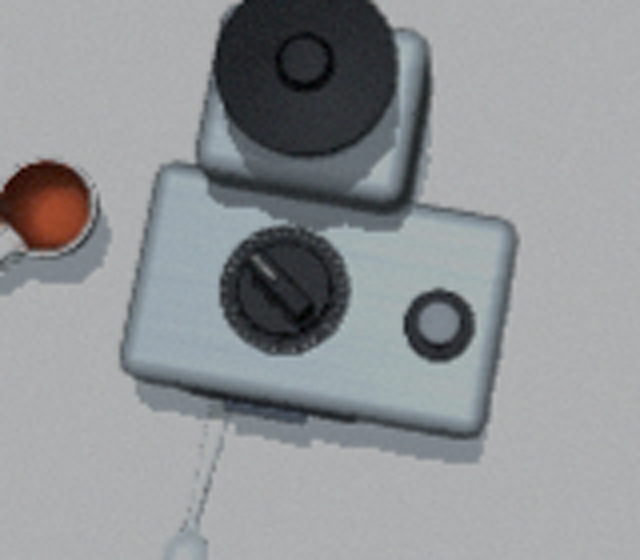

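View pics/scene1.png

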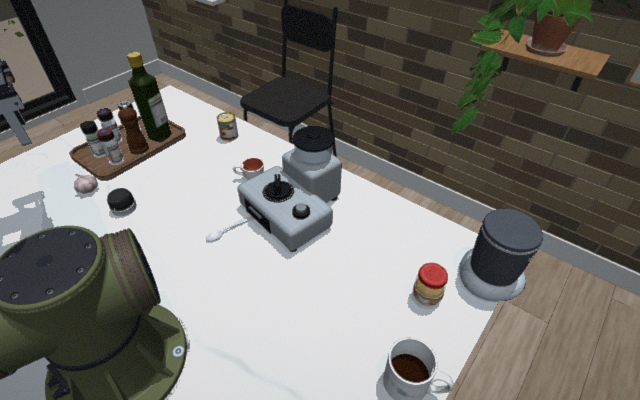

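The top view shows the dial near pixel (288, 209), with its bar running from upper left to lower right, about 42° in world axes. The key is near (327, 218). The hopper sits behind the dial, and the cup and jar are clear of it. Next I'll refine the axis, bar angle and key position by casting rays at the known heights.

```bash
cat >> h.py <<'E'
def ray(p,u,v,z):
    T=np.linalg.inv(p["camera_from_world"]);d=T[:3,:3]@np.array([(u-p["cx"])/p["fx"],(v-p["cy"])/p["fy"],1]);o=T[:3,3]
    return (o+d*(z-o[2])/d[2]).round(1)
E
python3 - <<'E'
from h import *
p=camera("top")
cr=lambda a,b:(217+(a+.5)/4-.5,137+(b+.5)/4-.5)
print("disc",ray(p,*cr(285,290),82)); print("bar c",ray(p,*cr(281,286),113.5))
a,b=ray(p,*cr(254,258),113.5),ray(p,*cr(308,315),113.5);print("bar",a,b,np.degrees(np.arctan2(*(a-b)[[1,0]])),np.linalg.norm(a-b))
print("key",[ray(p,*cr(439,323),z) for z in(80,90)])
e=[ray(p,*cr(*q),75) for q in((160,165),(515,225),(480,432),(125,370))];print("deck",e)
for c in("top","scene"):
    q=p if c=="top" else camera(c)
    for n in("dial","start_key"):
        for r in regions_of(n,q)[:1]:
            m=r["mask"].astype(np.uint8);ys,xs=np.where(m);print(c,n,r["confidence"],m.sum(),xs.min(),xs.max(),ys.min(),ys.max(),xs.mean(),ys.mean(),[ray(q,(xs.min()+xs.max())/2,(ys.min()+ys.max())/2,z) for z in(80,85,95)])
    if c=="scene":
        cv2.imwrite("pics/s_crop.png",cv2.resize(q["color"][150:260,220:350],None,fx=5,fy=5,interpolation=cv2.INTER_CUBIC))
E
```

```text
disc [480.8  25.9  82. ]
bar c [479.6  25.4 113.5]
bar [496.1  41.1 113.5] [462.6   9.7 113.5] 43.146699984320726 45.91524801196221
key [array([460.2, -65.5,  80. ]), array([459.3, -65.6,  90. ])]
deck [array([558.4, 102.3,  75. ]), array([ 519.3, -111.7,   75. ]), array([395.6, -89.1,  75. ]), array([434.6, 122. ,  75. ])]
top dial 0.93 466 276 299 197 221 287.6738197424893 208.8154506437768 [array([481.3,  27. ,  80. ]), array([480.7,  26.6,  85. ]), array([479.6,  25.6,  95. ])]
scene dial 0.87 402 266 290 173 198 277.7860696517413 188.0597014925373 [array([493.3,  37.3,  80. ]), array([489.4,  33.3,  85. ]), array([481.4,  25.1,  95. ])]
scene start_key 0.71 427 234 263 158 178 250.11943793911007 167.36299765807962 [array([496.4, 144. ,  80. ]), array([492.4, 139.1,  85. ]), array([484.5, 129.4,  95. ])]
```

View pics/s_crop.png

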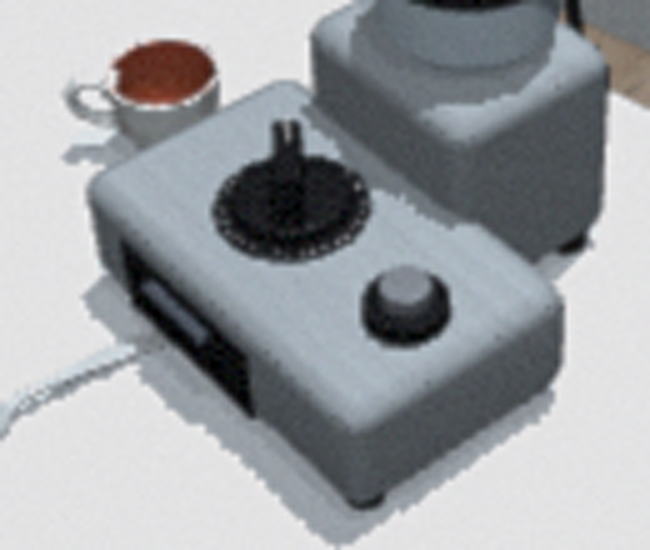

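Emit:
send_rows(series=[[[26.5, -41, 0], -8.5, 0.2], [[26.5, -41, 0], -8.5, 0.2], [[26.5, -41, 0], -8.5, 0.2], [[26.5, -41, 0], -8.5, 0.2], [[26.5, -41, 0], -8.5, 0.2], [[26.5, -41, 0], -8.5, 0.2], [[26.5, -41, 0], -8.5, 0.2], [[26.5, -41, 0], -8.5, 0.2], [[26.5, -41, 0], -8.5, 0.2], [[26.5, -41, 0], -8.5, 0.2], [[26.5, -41, 0], -8.5, 0.2], [[26.5, -41, 0], -8.5, 0.2]], squeeze=10)

```text
clock: 2.25
eef_pos: [478.0, 32.4, 302.9]
eef_rot: [3.141, -0.0, 1.061]
wrist_force: [1.1, -0.2, 0.1]
finger_gap: 37.6
finger_force: 0.0
```

Emit:
send_rows(series=[[[0, 0, 0], -8.5, 0.2], [[0, 0, 0], -8.5, 0.2], [[0, 0, 0], -1, 0.2], [[0, 0, 0], 0, 0.2], [[0, 0, 0], 0, 0.2]])

```text
clock: 2.75
eef_pos: [477.2, 34.7, 302.7]
eef_rot: [3.141, -0.0, 0.757]
wrist_force: [-0.5, -0.5, -0.1]
finger_gap: 37.6
finger_force: 0.0
```

Emit:
send_rows(series=[[[3.3, -8.9, -25], 0, 0.2], [[0, 0, -30], 0, 0.2], [[0, 0, -28], 0, 0.2], [[0, 0, 0], 0, 0.2], [[0, 0, 0], 0, 0.2]])

```text
clock: 3.25
eef_pos: [480.8, 25.7, 220.4]
eef_rot: [3.142, -0.0, 0.755]
wrist_force: [0.2, 1.0, 0.6]
finger_gap: 37.6
finger_force: 0.0
```

```bash
python3 - <<'E'
from h import *
q=camera("scene");cv2.imwrite("pics/s2.png",cv2.resize(q["color"][100:260,200:370],None,fx=3.5,fy=3.5,interpolation=cv2.INTER_CUBIC))
s=read_state();print(s["eef_pos"],s["moment"],s["wrist_force"])
E
```

```text
[481.0639832   25.65470344 221.08259421] [-0.09836287  0.11965904 -0.02016207] [ 0.67918233 -0.34238401  0.15898353]
```

View pics/s2.png

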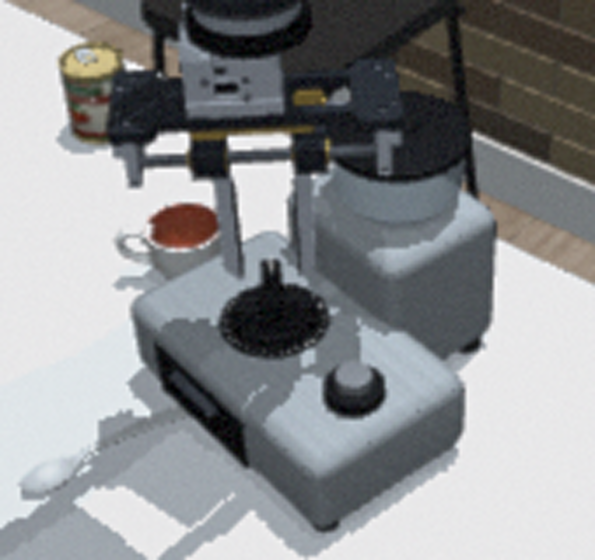

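The fingers straddle the bar evenly, with the bar at about (270, 270) in the crop. I'll go down to TCP z≈198, which stays above the hopper, and close softly.

Emit:
send_rows(series=[[[0, 0, -12], 0, 0.2], [[0, 0, -11], 0, 0.2], [[0, 0, 0], 0, 0.4], [[0, 0, 0], 0, 0.6], [[0, 0, 0], 0, 0.8], [[0, 0, 0], 0, 1], [[0, 0, 0], 0, 1], [[0, 0, 0], 0, 1]], squeeze=10)

```text
clock: 4.1
eef_pos: [480.2, 26.1, 196.9]
eef_rot: [-3.14, -0.0, 0.753]
wrist_force: [-5.3, 6.4, 3.2]
finger_gap: 13.6
finger_force: 10.0
```

```bash
cat >> h.py <<'E'
def st():
    s=read_state();y=s["eef_rot"][2];f=s["wrist_force"]
    print(round(s["clock"],2),"pos",s["eef_pos"].round(1),"yaw",round(np.degrees(y),2),"F",f.round(1),"close",round(float(f@[np.sin(y),-np.cos(y),0]),1),"along",round(float(f@[np.cos(y),np.sin(y),0]),1),"M",s["moment"].round(3),"gap",round(s["finger_gap"],1),"ff",round(float(s["finger_force"]),1),"j6",s["joints"][5].round(3))
E
python3 -c "
from h import *
st()"
```

```text
4.1 pos [480.2  26.1 196.9] yaw 43.16 F [-5.3  6.4  3.2] close -8.3 along 0.6 M [ 1.152  1.036 -0.079] gap 13.6 ff 10.0 j6 0.794
```

Emit:
send_rows(series=[[[-0.8, 0.8, 1], 0, 1], [[0, 0, 0], 0, 1], [[0, 0, 0], 0, 1]], squeeze=25)

```text
clock: 4.4
eef_pos: [479.9, 26.4, 197.1]
eef_rot: [3.141, -0.0, 0.753]
wrist_force: [5.8, 0.4, -12.1]
finger_gap: 13.6
finger_force: 25.0
```

```bash
python3 -c "
from h import *
st()"
```

```text
4.4 pos [479.9  26.4 197.1] yaw 43.16 F [  5.8   0.4 -12.1] close 3.7 along 4.6 M [ 0.156 -1.01  -0.027] gap 13.6 ff 25.0 j6 0.796
```

Emit:
send_rows(series=[[[0.2, -0.2, -0.8], -3, 1], [[0, 0, 0], -4, 1], [[0, 0, 0], -4, 1], [[0, 0, 0], 0, 1]], squeeze=35)

```text
clock: 4.8
eef_pos: [479.9, 26.4, 197.0]
eef_rot: [-3.141, -0.0, 0.56]
wrist_force: [-2.0, 5.7, -0.6]
finger_gap: 13.4
finger_force: 35.0
```

```bash
python3 -c "
from h import *
st()"
```

```text
4.8 pos [479.9  26.4 197. ] yaw 32.11 F [-2.   5.7 -0.6] close -5.9 along 1.3 M [0.983 0.444 0.007] gap 13.4 ff 35.0 j6 0.989
```

Emit:
send_rows(series=[[[-0.2, 0.3, 0], -4, 1], [[0, 0, 0], -4, 1], [[0, 0, 0], 0, 1]])

```text
clock: 5.1
eef_pos: [479.7, 26.6, 197.0]
eef_rot: [-3.141, -0.0, 0.422]
wrist_force: [-1.4, 4.8, -0.0]
finger_gap: 13.8
finger_force: 35.0
```

```bash
python3 -c "
from h import *
st()"
```

```text
5.1 pos [479.7  26.6 197. ] yaw 24.21 F [-1.4  4.8 -0. ] close -5.0 along 0.7 M [ 0.929  0.409 -0.019] gap 13.8 ff 35.0 j6 1.127
```

Emit:
send_rows(series=[[[0, 0, 0], -1.5, 1], [[0, 0, 0], -1.5, 1], [[0, 0, 0], 0, 1]])

```text
clock: 5.4
eef_pos: [479.8, 26.7, 197.0]
eef_rot: [-3.141, -0.0, 0.372]
wrist_force: [-0.6, 5.6, 0.5]
finger_gap: 13.5
finger_force: 35.0
```

```bash
python3 -c "
from h import *
st()"
```

```text
5.4 pos [479.8  26.7 197. ] yaw 21.31 F [-0.6  5.6  0.5] close -5.4 along 1.5 M [1.19  0.428 0.021] gap 13.5 ff 35.0 j6 1.178
```

Emit:
send_rows(series=[[[0, 0.5, 0], -1, 1], [[0, 0, 0], -1.2, 1], [[0, 0, 0], 0, 1]])

```text
clock: 5.7
eef_pos: [479.7, 26.9, 197.0]
eef_rot: [3.142, 0.0, 0.331]
wrist_force: [-2.8, 1.5, 2.3]
finger_gap: 13.7
finger_force: 35.0
```

```bash
cat >> h.py <<'E'
def mz(n=5):
    a=[]
    for i in range(n):
        s=read_state();a.append([s["moment"][2],np.degrees(s["eef_rot"][2])]);
        camera("top")
    a=np.array(a);print("mz",a[:,0].round(3),"mean",a[:,0].mean().round(3),"yaw",a[:,1].mean().round(2));st()
E
python3 -c "
from h import *
mz()"
```

```text
mz [ 0.01  -0.004  0.042  0.056  0.021] mean 0.025 yaw 18.99
5.95 pos [479.8  26.9 197. ] yaw 18.99 F [-3.5  2.   3.5] close -3.0 along -2.6 M [0.416 0.73  0.033] gap 13.8 ff 35.0 j6 1.219
```

Emit:
send_rows(series=[[[0, 0, 0], -1, 1], [[0, 0, 0], -0.5, 1], [[0, 0, 0], 0, 1]])

```text
clock: 6.25
eef_pos: [479.8, 26.9, 197.0]
eef_rot: [3.142, -0.0, 0.304]
wrist_force: [-4.8, 2.0, 5.4]
finger_gap: 13.8
finger_force: 35.0
```

```bash
python3 -c "
from h import *
mz()"
```

```text
mz [ 0.048 -0.002 -0.007  0.02   0.02 ] mean 0.016 yaw 17.46
6.5 pos [479.8  26.9 196.9] yaw 17.47 F [-4.   2.8  5.6] close -3.9 along -3.0 M [0.414 0.907 0.012] gap 13.7 ff 35.0 j6 1.246
```

Emit:
send_rows(series=[[[-0.2, 0.2, 0], -4, 1], [[0, 0, 0], -4, 1], [[0, 0, 0], -4, 1], [[0, 0, 0], -3, 1], [[0, 0, 0], 0, 1]])

```text
clock: 7.0
eef_pos: [479.7, 27.2, 196.9]
eef_rot: [-3.141, -0.0, 0.042]
wrist_force: [-3.0, 4.0, 4.3]
finger_gap: 13.4
finger_force: 35.0
```

```bash
python3 -c "
from h import *
mz()"
```

```text
mz [-0.03  -0.004 -0.055 -0.063  0.007] mean -0.029 yaw 2.52
7.25 pos [479.7  27.2 196.9] yaw 2.53 F [-2.3  5.1  5. ] close -5.2 along -2.0 M [ 0.939  0.579 -0.045] gap 13.6 ff 35.0 j6 1.507
```

Emit:
send_rows(series=[[[0, 0, 0], -1, 1], [[0, 0, 0], -1, 1], [[0, 0, 0], 0, 1]])

```text
clock: 7.55
eef_pos: [479.7, 27.3, 196.9]
eef_rot: [-3.141, -0.0, 0.008]
wrist_force: [-2.0, 5.6, 5.5]
finger_gap: 13.8
finger_force: 35.0
```

```bash
python3 -c "
from h import *
mz()"
```

```text
mz [0.107 0.13  0.107 0.107 0.086] mean 0.107 yaw 0.49
7.8 pos [479.7  27.2 197. ] yaw 0.5 F [-2.7  4.9  5.2] close -4.9 along -2.6 M [0.987 0.553 0.078] gap 13.8 ff 35.0 j6 1.542
```

Emit:
send_rows(series=[[[0, 0.4, 0], -0.4, 1], [[0, 0, 0], -0.4, 1], [[0, 0, 0], 0, 1]])

```text
clock: 8.1
eef_pos: [479.7, 27.4, 196.9]
eef_rot: [3.141, -0.0, -0.005]
wrist_force: [-2.8, 2.6, 5.6]
finger_gap: 13.5
finger_force: 35.1
```

```bash
python3 -c "
from h import *
mz()"
```

```text
mz [0.222 0.238 0.2   0.219 0.241] mean 0.224 yaw -0.29
8.35 pos [479.7  27.4 196.9] yaw -0.29 F [-1.2  2.5  4.7] close -2.5 along -1.2 M [0.538 0.551 0.182] gap 13.5 ff 35.1 j6 1.557
```

Emit:
send_rows(series=[[[0, 0, 0], -0.4, 1], [[0, 0, 0], -0.2, 1], [[0, 0, 0], 0, 1], [[0, 0, 0], 0, 1]])

```text
clock: 8.75
eef_pos: [479.6, 27.4, 196.9]
eef_rot: [3.141, -0.0, -0.016]
wrist_force: [-2.2, 3.0, 6.0]
finger_gap: 13.6
finger_force: 35.0
```

```bash
python3 -c "
from h import *
mz()"
```

```text
mz [-0.002  0.066  0.02   0.062 -0.037] mean 0.022 yaw -0.91
9.0 pos [479.6  27.4 196.9] yaw -0.91 F [-1.6  2.5  6. ] close -2.4 along -1.6 M [0.462 0.568 0.033] gap 13.9 ff 35.0 j6 1.568
```

```bash
python3 - <<'E'
from h import *
q=camera("scene");cv2.imwrite("pics/s3.png",cv2.resize(q["color"][130:230,230:330],None,fx=6,fy=6,interpolation=cv2.INTER_CUBIC))
mz()
E
```

```text
mz [ 0.005  0.013  0.046  0.01  -0.024] mean 0.01 yaw -0.91
9.3 pos [479.6  27.4 196.9] yaw -0.91 F [-2.2  1.6  6. ] close -1.5 along -2.2 M [0.497 0.606 0.042] gap 13.7 ff 35.0 j6 1.568
```

View pics/s3.png

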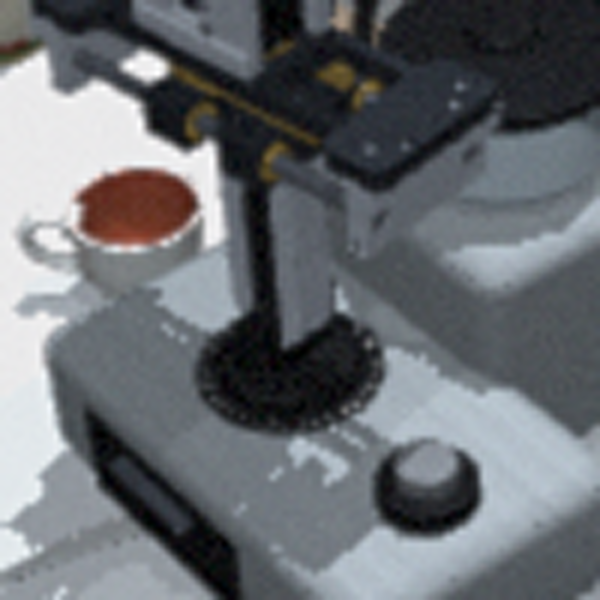

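```bash
python3 -c "
from h import *
print(read_state()['effort'])"
```

```text
[-1.22557092e+00 -4.43553936e+01 -2.99302357e+01 -5.39037623e-01
 -7.30127133e-01  3.00144812e-02]
```

Emit:
send_rows(series=[[[0, 0, 0], -0.4, 1], [[0, 0, 0], 0, 1]])

```text
clock: 9.5
eef_pos: [479.6, 27.4, 197.0]
eef_rot: [3.141, -0.0, -0.023]
wrist_force: [-2.4, 2.6, 5.2]
finger_gap: 13.4
finger_force: 35.0
```

```bash
python3 -c "
from h import *
print(read_state()['effort']);mz()"
```

```text
[ -1.28525253 -44.35331583 -29.92846191  -0.54514406  -0.72982583
   0.1596021 ]
mz [0.072 0.056 0.083 0.093 0.039] mean 0.069 yaw -1.31
9.75 pos [479.6  27.4 196.9] yaw -1.31 F [-2.2  2.7  4.7] close -2.7 along -2.2 M [0.488 0.605 0.037] gap 13.6 ff 35.0 j6 1.575
```

Emit:
send_rows(series=[[[0, 0, 0], 0, 1], [[0, 0, 0], 0, 1], [[0, 0, 0], 0, 1]], squeeze=60)

```text
clock: 10.05
eef_pos: [479.6, 27.4, 196.9]
eef_rot: [3.141, -0.0, -0.023]
wrist_force: [-2.8, 3.1, 4.8]
finger_gap: 13.6
finger_force: 60.0
```

```bash
cat >> h.py <<'E'
def mz(n=5):
    a=[]
    for i in range(n):
        s=read_state();a.append([s["moment"][2],np.degrees(s["eef_rot"][2]),s["effort"][5],s["finger_gap"]]);
        camera("top")
    a=np.array(a);print("mz",a[:,0].round(3),"mean",a[:,0].mean().round(3),"e6",a[:,2].round(3),"gap",a[:,3].mean().round(2));st()
E
python3 -c "
from h import *
mz()"
```

```text
mz [0.021 0.066 0.048 0.043 0.087] mean 0.053 e6 [0.048 0.048 0.048 0.048 0.048] gap 13.43
10.3 pos [479.7  27.4 197. ] yaw -1.31 F [-2.7  2.4  5. ] close -2.4 along -2.7 M [0.588 0.604 0.016] gap 13.1 ff 60.0 j6 1.575
```

Emit:
send_rows(series=[[[0, 0, 0], -0.6, 1], [[0, 0, 0], 0, 1]])

```text
clock: 10.5
eef_pos: [479.7, 27.4, 196.9]
eef_rot: [3.141, -0.0, -0.034]
wrist_force: [-3.0, 2.6, 5.3]
finger_gap: 13.3
finger_force: 60.0
```

```bash
python3 -c "
from h import *
mz()"
```

```text
mz [0.128 0.142 0.078 0.127 0.135] mean 0.122 e6 [0.25  0.147 0.101 0.089 0.086] gap 13.24
10.75 pos [479.7  27.4 197. ] yaw -1.91 F [-1.8  1.8  5.2] close -1.7 along -1.9 M [0.47  0.682 0.062] gap 13.4 ff 60.0 j6 1.585
```

Emit:
send_rows(series=[[[0, 0, 0], -0.6, 1], [[0, 0, 0], 0, 1]])

```text
clock: 10.95
eef_pos: [479.7, 27.4, 196.9]
eef_rot: [3.141, -0.0, -0.044]
wrist_force: [-2.0, 2.4, 5.3]
finger_gap: 13.6
finger_force: 60.0
```

```bash
python3 -c "
from h import *
mz()"
```

```text
mz [ 0.055  0.016  0.055 -0.011 -0.023] mean 0.019 e6 [0.178 0.08  0.034 0.021 0.018] gap 13.47
11.2 pos [479.7  27.4 196.9] yaw -2.51 F [-1.8  3.8  5.4] close -3.7 along -2.0 M [0.506 0.588 0.004] gap 13.6 ff 60.0 j6 1.596
```

Emit:
send_rows(series=[[[0, 0.3, 0], -0.5, 1], [[0, 0, 0], -0.5, 1], [[0, 0, 0], 0, 1], [[0, 0, 0], 0, 1]])

```text
clock: 11.6
eef_pos: [479.7, 27.5, 196.9]
eef_rot: [3.141, -0.0, -0.061]
wrist_force: [-2.5, 1.6, 5.4]
finger_gap: 13.4
finger_force: 60.0
```

```bash
python3 -c "
from h import *
mz(3)"
```

```text
mz [0.094 0.072 0.025] mean 0.064 e6 [0.092 0.081 0.078] gap 13.43
11.75 pos [479.7  27.5 196.9] yaw -3.5 F [-2.5  0.7  5.6] close -0.6 along -2.5 M [0.068 0.575 0.114] gap 13.5 ff 60.0 j6 1.614
```

Emit:
send_rows(series=[[[0, 0, 0], -0.5, 1], [[0, 0, 0], -0.5, 1], [[0, 0, 0], 0, 1], [[0, 0, 0], 0, 1]])

```text
clock: 12.15
eef_pos: [479.7, 27.5, 197.0]
eef_rot: [3.141, -0.0, -0.079]
wrist_force: [-2.6, 0.3, 6.6]
finger_gap: 13.1
finger_force: 60.0
```

```bash
python3 -c "
from h import *
mz(3)"
```

```text
mz [0.028 0.059 0.035] mean 0.041 e6 [0.031 0.02  0.018] gap 13.4
12.3 pos [479.7  27.5 196.9] yaw -4.51 F [-3.4  1.3  5.6] close -1.0 along -3.5 M [ 0.14   0.645 -0.014] gap 13.1 ff 60.0 j6 1.631
```

Emit:
send_rows(series=[[[0, 0, 0], -2, 1], [[0, 0, 0], -2, 1], [[0, 0, 0], 0, 1], [[0, 0, 0], 0, 1]])

```text
clock: 12.7
eef_pos: [479.7, 27.6, 196.9]
eef_rot: [3.141, -0.0, -0.149]
wrist_force: [-1.8, 1.0, 4.5]
finger_gap: 13.8
finger_force: 60.0
```

```bash
python3 -c "
from h import *
mz(3)"
```

```text
mz [ 0.017 -0.017 -0.013] mean -0.004 e6 [ 0.044 -0.    -0.01 ] gap 13.58
12.85 pos [479.7  27.6 197. ] yaw -8.51 F [-1.3  1.8  4.1] close -1.6 along -1.5 M [0.295 0.584 0.032] gap 13.7 ff 60.0 j6 1.701
```

Emit:
send_rows(series=[[[0, 0, 0], -2, 1], [[0, 0, 0], -2, 1], [[0, 0, 0], 0, 1], [[0, 0, 0], 0, 1]])

```text
clock: 13.25
eef_pos: [479.7, 27.7, 196.9]
eef_rot: [3.141, -0.0, -0.218]
wrist_force: [-1.7, 2.3, 5.9]
finger_gap: 13.3
finger_force: 60.0
```

```bash
python3 -c "
from h import *
mz(3)"
```

```text
mz [-0.01  -0.039 -0.001] mean -0.017 e6 [ 0.013 -0.032 -0.041] gap 13.3
13.4 pos [479.7  27.7 196.9] yaw -12.51 F [-1.7  1.7  4.9] close -1.3 along -2.1 M [ 0.449  0.504 -0.064] gap 13.7 ff 60.0 j6 1.771
```

Emit:
send_rows(series=[[[0, 0, 0], -1, 1], [[0, 0, 0], -1, 1], [[0, 0, 0], 0, 1], [[0, 0, 0], 0, 1]])

```text
clock: 13.8
eef_pos: [479.7, 27.7, 196.9]
eef_rot: [3.141, -0.0, -0.253]
wrist_force: [-2.6, 2.7, 4.3]
finger_gap: 13.5
finger_force: 60.0
```

```bash
python3 -c "
from h import *
mz(3)"
```

```text
mz [ 0.002 -0.047 -0.076] mean -0.04 e6 [-0.034 -0.056 -0.061] gap 13.37
13.95 pos [479.7  27.7 196.9] yaw -14.51 F [-1.   2.1  3.6] close -1.7 along -1.5 M [ 0.437  0.462 -0.023] gap 13.3 ff 60.0 j6 1.806
```

Emit:
send_rows(series=[[[0, 0, 0], -1, 1], [[0, 0, 0], -1, 1], [[0, 0, 0], 0, 1], [[0, 0, 0], 0, 1]])

```text
clock: 14.35
eef_pos: [479.7, 27.8, 196.9]
eef_rot: [3.142, -0.0, -0.288]
wrist_force: [-1.7, 2.6, 3.8]
finger_gap: 13.2
finger_force: 60.0
```

```bash
python3 -c "
from h import *
mz(3)"
```

```text
mz [-0.001 -0.059 -0.073] mean -0.044 e6 [-0.052 -0.076 -0.08 ] gap 13.54
14.5 pos [479.7  27.8 196.9] yaw -16.52 F [-1.8  3.4  5.1] close -2.8 along -2.7 M [ 0.511  0.467 -0.029] gap 13.3 ff 60.0 j6 1.841
```

Emit:
send_rows(series=[[[0, 0.2, 0], -1, 1], [[0, 0, 0], -0.5, 1], [[0, 0, 0], 0, 1], [[0, 0, 0], 0, 1]])

```text
clock: 14.9
eef_pos: [479.7, 27.9, 196.9]
eef_rot: [3.141, -0.001, -0.314]
wrist_force: [-1.8, 0.9, 6.0]
finger_gap: 13.6
finger_force: 60.0
```

```bash
python3 -c "
from h import *
mz(3)"
```

```text
mz [ 0.04  -0.02   0.043] mean 0.021 e6 [0.017 0.006 0.003] gap 13.5
15.05 pos [479.7  27.8 196.9] yaw -18.01 F [-1.8  0.7  5.5] close -0.1 along -2.0 M [ 0.255  0.516 -0.012] gap 13.6 ff 60.0 j6 1.867
```

Emit:
send_rows(series=[[[0, 0, 0], -0.5, 1], [[0, 0, 0], -0.5, 1], [[0, 0, 0], 0, 1], [[0, 0, 0], 0, 1]])

```text
clock: 15.45
eef_pos: [479.7, 27.9, 197.0]
eef_rot: [3.141, -0.001, -0.332]
wrist_force: [-1.8, 1.9, 5.1]
finger_gap: 13.3
finger_force: 60.0
```

```bash
python3 -c "
from h import *
mz(3)"
```

```text
mz [0.13  0.118 0.1  ] mean 0.116 e6 [0.111 0.1   0.098] gap 13.56
15.6 pos [479.7  27.9 196.9] yaw -19.01 F [-0.5  1.1  5. ] close -0.9 along -0.8 M [0.322 0.471 0.068] gap 12.8 ff 60.0 j6 1.885
```

Emit:
send_rows(series=[[[0, 0, 0], -0.5, 1], [[0, 0, 0], -0.5, 1], [[0, 0, 0], 0, 1], [[0, 0, 0], 0, 1]])

```text
clock: 16.0
eef_pos: [479.7, 27.9, 196.9]
eef_rot: [3.141, -0.001, -0.349]
wrist_force: [-1.7, 1.4, 4.7]
finger_gap: 13.3
finger_force: 60.1
```

```bash
python3 -c "
from h import *
mz(3)"
```

```text
mz [0.196 0.146 0.236] mean 0.192 e6 [0.205 0.195 0.192] gap 13.18
16.15 pos [479.7  27.9 196.9] yaw -20.0 F [-1.8  1.   4.7] close -0.3 along -2.0 M [0.301 0.382 0.216] gap 13.1 ff 60.1 j6 1.902
```

Emit:
send_rows(series=[[[0, 0, 0], -0.3, 1], [[0, 0, 0], -0.3, 1], [[0, 0, 0], 0, 1], [[0, 0, 0], 0, 1]])

```text
clock: 16.55
eef_pos: [479.7, 27.9, 196.9]
eef_rot: [3.141, -0.001, -0.359]
wrist_force: [-2.6, 1.9, 4.7]
finger_gap: 13.3
finger_force: 60.1
```

```bash
python3 -c "
from h import *
mz(4)"
```

```text
mz [0.235 0.229 0.276 0.28 ] mean 0.255 e6 [0.261 0.255 0.253 0.253] gap 13.42
16.75 pos [479.7  27.9 196.9] yaw -20.6 F [-1.1  1.8  4.9] close -1.3 along -1.6 M [0.41  0.476 0.21 ] gap 13.4 ff 60.1 j6 1.912
```

Emit:
send_rows(series=[[[0, 0, 0], -0.3, 1], [[0, 0, 0], -0.3, 1], [[0, 0, 0], 0, 1], [[0, 0, 0], 0, 1]])

```text
clock: 17.15
eef_pos: [479.7, 27.9, 196.9]
eef_rot: [3.141, -0.0, -0.37]
wrist_force: [-1.5, 1.1, 4.6]
finger_gap: 13.6
finger_force: 60.0
```

```bash
python3 -c "
from h import *
mz(4)"
```

```text
mz [0.098 0.109 0.091 0.089] mean 0.097 e6 [0.083 0.076 0.074 0.074] gap 13.54
17.35 pos [479.7  27.9 196.9] yaw -21.21 F [-1.2  1.2  4.8] close -0.7 along -1.5 M [0.337 0.367 0.07 ] gap 13.8 ff 60.0 j6 1.923
```

Emit:
send_rows(series=[[[0, 0, 0], 0, 0.2], [[0, 0, 0], 0, 0.2], [[0, 0, 30], 0, 0.2], [[-25, 0, 40], 0, 0.2], [[-50, 0, 0], 0, 0.2], [[-50, 0, 0], 0, 0.2], [[-45, 0, 0], 0, 0.2], [[0, 0, 0], 0, 0.2]])

```text
clock: 18.15
eef_pos: [306.0, 28.1, 266.8]
eef_rot: [-3.141, -0.001, -0.37]
wrist_force: [1.2, -0.6, -0.4]
finger_gap: 37.7
finger_force: 0.0
```

```bash
python3 - <<'E'
from h import *
st()
p=camera("top");a=p["color"];x0,y0=217,137
cv2.imwrite("pics/t2.png",cv2.resize(a[y0:y0+140,x0:x0+160],None,fx=4,fy=4,interpolation=cv2.INTER_CUBIC))
E
```

```text
18.15 pos [306.   28.1 266.8] yaw -21.22 F [ 1.2 -0.6 -0.4] close 0.1 along 1.3 M [-0.058  0.106  0.007] gap 37.7 ff 0.0 j6 1.913
```

View pics/t2.png

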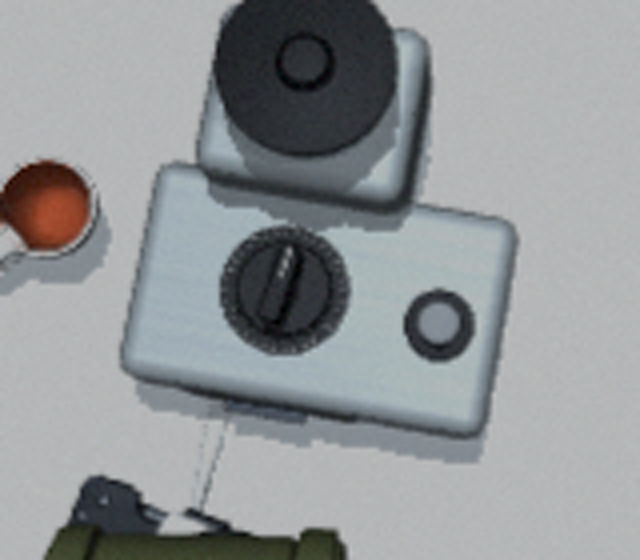

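The picture shows the bar from (265, 320) to (290, 245), about -17° in world axes. That is 60° clockwise of where it started, so the dial was in click 3 and now rests at zero. The torque fell off at the stop, probably because the grip slipped. I'll grip deeper and press the stop again: at this angle the gripper body runs parallel to the hopper.

Emit:
send_rows(series=[[[48, 0, 0], 2.1, 0.2], [[48, 0, 0], 2.1, 0.2], [[48, 0, 0], 0, 0.2], [[29.7, -0.2, -20], 0, 0.2], [[0, 0, -30], 0, 0.2], [[0, 0, -29], 0, 0.2], [[0, 0, 0], 0, 0.5], [[0, 0, 0], 0, 0.8], [[0, 0, 0], 0, 1], [[0, 0, 0], 0, 1], [[0, 0, 0], 0, 1]], squeeze=60)

```text
clock: 19.3
eef_pos: [483.5, 27.0, 188.9]
eef_rot: [3.14, -0.002, -0.297]
wrist_force: [0.1, -8.3, -0.3]
finger_gap: 13.5
finger_force: 60.0
```

```bash
python3 -c "
from h import *
mz(3)"
```

```text
mz [-0.016 -0.043 -0.043] mean -0.034 e6 [-0.054 -0.053 -0.053] gap 13.4
19.45 pos [483.5  27.  188.9] yaw -17.04 F [-0.2 -7.9 -0.9] close 7.6 along 2.2 M [-1.713  0.252 -0.044] gap 13.7 ff 60.0 j6 1.85
```

Emit:
send_rows(series=[[[0, -0.6, 0], -1, 1], [[0, 0, 0], -1, 1], [[0, 0, 0], -1, 1], [[0, 0, 0], 0, 1], [[0, 0, 0], 0, 1]])

```text
clock: 19.95
eef_pos: [483.5, 26.7, 188.9]
eef_rot: [3.141, -0.002, -0.35]
wrist_force: [-1.1, -6.7, 3.2]
finger_gap: 13.3
finger_force: 60.0
```

```bash
python3 -c "
from h import *
mz(3)"
```

```text
mz [0.165 0.183 0.137] mean 0.162 e6 [0.19  0.169 0.164] gap 13.44
20.1 pos [483.5  26.8 188.9] yaw -20.04 F [-1.9 -6.8  3.4] close 7.0 along 0.6 M [-1.219  0.427  0.144] gap 13.8 ff 60.0 j6 1.901
```

Emit:
send_rows(series=[[[0, -0.5, 0], -0.4, 1], [[0, 0, 0], -0.4, 1], [[0, 0, 0], 0, 1], [[0, 0, 0], 0, 1]])

```text
clock: 20.5
eef_pos: [483.5, 26.6, 188.8]
eef_rot: [-3.142, -0.001, -0.364]
wrist_force: [-1.8, -4.3, 7.1]
finger_gap: 13.4
finger_force: 60.0
```

```bash
python3 -c "
from h import *
mz(4)"
```

```text
mz [0.211 0.221 0.236 0.127] mean 0.199 e6 [0.247 0.239 0.237 0.236] gap 13.58
20.7 pos [483.5  26.6 188.8] yaw -20.84 F [-2.2 -4.1  7.1] close 4.6 along -0.6 M [-0.577  0.61   0.244] gap 13.8 ff 60.0 j6 1.914
```

Emit:
send_rows(series=[[[0, -0.2, 0], -0.3, 1], [[0, 0, 0], -0.2, 1], [[0, 0, 0], 0, 1]])

```text
clock: 21.0
eef_pos: [483.5, 26.5, 188.8]
eef_rot: [-3.141, -0.001, -0.373]
wrist_force: [-2.4, -2.9, 6.8]
finger_gap: 13.5
finger_force: 60.0
```

```bash
python3 -c "
from h import *
mz(4)"
```

```text
mz [0.151 0.146 0.115 0.131] mean 0.136 e6 [0.172 0.13  0.113 0.109] gap 13.41
21.2 pos [483.5  26.5 188.8] yaw -21.35 F [-2.  -2.9  6.8] close 3.4 along -0.8 M [-0.389  0.659  0.104] gap 13.4 ff 60.0 j6 1.923
```

Emit:
send_rows(series=[[[0, -0.2, 0], -0.5, 1], [[0, 0, 0], -0.3, 1], [[0, 0, 0], 0, 1], [[0, 0, 0], 0, 1]])

```text
clock: 21.6
eef_pos: [483.5, 26.4, 188.9]
eef_rot: [-3.141, -0.001, -0.387]
wrist_force: [-3.8, -0.8, 6.6]
finger_gap: 13.7
finger_force: 60.0
```

```bash
python3 -c "
from h import *
mz(4)"
```

```text
mz [0.113 0.112 0.067 0.062] mean 0.089 e6 [0.105 0.099 0.097 0.097] gap 13.48
21.8 pos [483.5  26.4 188.8] yaw -22.15 F [-2.9 -1.3  7.5] close 2.3 along -2.2 M [-0.173  0.74   0.144] gap 13.5 ff 60.0 j6 1.936
```

Emit:
send_rows(series=[[[0, -0.2, 0], -0.3, 1], [[0, 0, 0], -0.3, 1], [[0, 0, 0], 0, 1], [[0, 0, 0], 0, 1]])

```text
clock: 22.2
eef_pos: [483.5, 26.4, 188.8]
eef_rot: [-3.141, -0.001, -0.397]
wrist_force: [-3.5, 0.1, 8.0]
finger_gap: 13.7
finger_force: 60.0
```

```bash
python3 -c "
from h import *
mz(3)"
```

```text
mz [0.185 0.185 0.175] mean 0.182 e6 [0.177 0.171 0.17 ] gap 13.64
22.35 pos [483.5  26.4 188.9] yaw -22.75 F [-3.5  0.2  8.2] close 1.2 along -3.3 M [0.024 0.701 0.154] gap 13.4 ff 60.0 j6 1.946
```

Emit:
send_rows(series=[[[0, -0.1, 0], -0.3, 1], [[0, 0, 0], -0.3, 1], [[0, 0, 0], 0, 1], [[0, 0, 0], 0, 1]])

```text
clock: 22.75
eef_pos: [483.5, 26.3, 188.8]
eef_rot: [-3.141, -0.001, -0.407]
wrist_force: [-3.0, 0.3, 8.7]
finger_gap: 13.3
finger_force: 60.0
```

```bash
python3 -c "
from h import *
mz(3)"
```

```text
mz [0.152 0.136 0.174] mean 0.154 e6 [0.167 0.161 0.159] gap 13.46
22.9 pos [483.5  26.3 188.8] yaw -23.34 F [-1.8  0.7  6.4] close 0.1 along -1.9 M [0.097 0.659 0.196] gap 13.5 ff 60.0 j6 1.957
```

Emit:
send_rows(series=[[[0, 0, 0], -0.3, 1], [[0, 0, 0], -0.3, 1], [[0, 0, 0], -0.2, 1], [[0, 0, 0], 0, 1]])

```text
clock: 23.3
eef_pos: [483.5, 26.3, 188.8]
eef_rot: [-3.141, -0.001, -0.422]
wrist_force: [-2.5, 0.7, 6.2]
finger_gap: 13.7
finger_force: 60.0
```

```bash
python3 -c "
from h import *
mz(2)"
```

```text
mz [0.246 0.24 ] mean 0.243 e6 [0.28  0.238] gap 13.67
23.4 pos [483.5  26.3 188.8] yaw -24.14 F [-2.7  0.1  6.9] close 1.0 along -2.5 M [0.028 0.68  0.264] gap 13.6 ff 60.0 j6 1.97
```

Emit:
send_rows(series=[[[0, 0, 0], -0.3, 1], [[0, 0, 0], -0.3, 1], [[0, 0, 0], -0.2, 1], [[0, 0, 0], 0, 1]])

```text
clock: 23.8
eef_pos: [483.5, 26.3, 188.8]
eef_rot: [-3.141, -0.001, -0.435]
wrist_force: [-2.1, 0.2, 7.8]
finger_gap: 13.5
finger_force: 60.1
```

```bash
python3 -c "
from h import *
mz(2)"
```

```text
mz [0.288 0.293] mean 0.29 e6 [0.334 0.291] gap 13.53
23.9 pos [483.5  26.3 188.8] yaw -24.93 F [-2.8 -0.5  7.4] close 1.7 along -2.3 M [0.042 0.708 0.237] gap 13.3 ff 60.1 j6 1.984
```

Emit:
send_rows(series=[[[0, 0, 0], -0.2, 1], [[0, 0, 0], 0, 1], [[0, 0, 0], 0, 1], [[0, 0, 0], 0, 1]])

```text
clock: 24.3
eef_pos: [483.5, 26.3, 188.8]
eef_rot: [-3.141, -0.001, -0.439]
wrist_force: [-1.8, -0.1, 7.3]
finger_gap: 13.2
finger_force: 60.1
```

```bash
python3 -c "
from h import *
mz(4)"
```

```text
mz [0.233 0.257 0.326 0.257] mean 0.268 e6 [0.285 0.285 0.285 0.285] gap 13.39
24.5 pos [483.5  26.3 188.8] yaw -25.13 F [-3.1  0.8  7.8] close 0.6 along -3.2 M [-0.024  0.748  0.241] gap 13.4 ff 60.1 j6 1.988
```

Emit:
send_rows(series=[[[0, 0, 0], 0, 0.5], [[0, 0, 0], 0, 0.5], [[-3.6, 1.2, 8.5], 3.8, 0.5], [[0, 0, 0], 3.8, 0.5], [[0, 0, 0], 0, 0.8], [[0, 0, 0], 0, 1], [[0, 0, 0], 0, 1], [[0, 0, 0], 0, 1]], squeeze=50)

```text
clock: 25.3
eef_pos: [479.8, 27.6, 196.4]
eef_rot: [-3.141, -0.0, -0.307]
wrist_force: [0.9, 4.6, 1.2]
finger_gap: 13.5
finger_force: 50.0
```

```bash
python3 -c "
from h import *
mz(3)"
```

```text
mz [-0.038 -0.027 -0.074] mean -0.046 e6 [ 0.013 -0.02  -0.03 ] gap 13.51
25.45 pos [479.8  27.6 196.4] yaw -17.6 F [1.  6.  2.1] close -6.0 along -0.8 M [ 1.047  0.05  -0.01 ] gap 13.4 ff 50.0 j6 1.858
```

Emit:
send_rows(series=[[[0, 0.3, 0.5], 4, 1], [[0, 0, 0], 4, 1], [[0, -0.1, 0], 4, 1], [[0, -0.1, 0], 4, 1], [[0, -0.1, 0], 4, 1], [[0, -0.1, 0], 4, 1], [[0, -0.1, 0], 4, 1], [[0, -0.1, 0], 4, 1], [[0, -0.1, 0], 4, 1], [[0, -0.1, 0], 4, 1], [[0, 0, 0], 0, 1]])

```text
clock: 26.55
eef_pos: [479.8, 26.8, 196.5]
eef_rot: [-3.141, -0.0, 0.392]
wrist_force: [4.3, 2.4, -6.0]
finger_gap: 13.8
finger_force: 50.0
```

```bash
python3 -c "
from h import *
mz(3)"
```

```text
mz [0.009 0.056 0.003] mean 0.022 e6 [-1.345 -0.569 -0.164] gap 13.51
26.7 pos [479.8  26.8 196.5] yaw 22.29 F [ 5.   3.  -6.7] close -0.9 along 5.8 M [ 0.514 -0.829 -0.025] gap 13.4 ff 50.0 j6 1.161
```

Emit:
send_rows(series=[[[0, 0, -0.3], 4, 1], [[0, 0, 0], 4, 1], [[0, -0.1, 0], 4, 1], [[0, -0.1, 0], 4, 1], [[0, -0.1, 0], 4, 1], [[0, -0.1, 0], 4, 1], [[0, 0, 0], 4, 1], [[0, 0, 0], 4, 1], [[0, 0, 0], 4, 1], [[0, 0, 0], 2, 1], [[0, 0, 0], 0, 1]])

```text
clock: 27.8
eef_pos: [480.2, 26.2, 196.5]
eef_rot: [3.14, -0.001, 1.054]
wrist_force: [5.9, 1.6, -5.6]
finger_gap: 13.7
finger_force: 50.0
```

```bash
python3 -c "
from h import *
mz(3)"
```

```text
mz [0.026 0.133 0.083] mean 0.081 e6 [-0.562 -0.156  0.014] gap 13.46
27.95 pos [480.2  26.2 196.5] yaw 60.29 F [ 8.5  0.8 -5.9] close 6.9 along 4.9 M [ 0.216 -1.453  0.124] gap 13.2 ff 50.0 j6 0.497
```

Emit:
send_rows(series=[[[0, 0, 0], 0, 0.4], [[0, 0, 0], 0, 0.4], [[0, 0, 25], 0, 0.4], [[-25, 0, 40], 0, 1], [[-48, 0, 0], 0, 1], [[-48, 0, 0], 0, 1], [[-48, 0, 0], 0, 1], [[0, 0, 0], 0, 1]])

```text
clock: 28.75
eef_pos: [306.7, 26.4, 261.6]
eef_rot: [3.141, -0.0, 1.054]
wrist_force: [1.1, -0.9, -0.3]
finger_gap: 0.5
finger_force: 0.0
```

```bash
python3 - <<'E'
from h import *
st()
p=look("top",["start_key_top","dial_grip"]);a=p["color"];x0,y0=217,137
cv2.imwrite("pics/t3.png",cv2.resize(a[y0:y0+140,x0:x0+160],None,fx=4,fy=4,interpolation=cv2.INTER_CUBIC))
E
```

```text
28.75 pos [306.7  26.4 261.6] yaw 60.41 F [ 1.1 -0.9 -0.3] close 1.4 along -0.3 M [-0.112  0.085 -0.022] gap 0.5 ff 0.0 j6 0.483
top start_key_top 0.47 [460.7 -63.8  97.2] {}
top dial_grip 0.9 [481.   27.7  97.5] {}
```

View pics/t3.png

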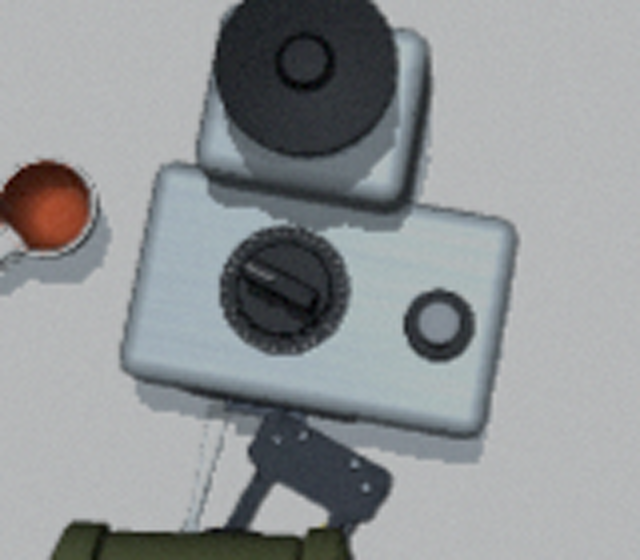

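The bar now runs from (245, 267) to (317, 303), about 63° in world axes. That is zero (-17°) plus 80°, so the dial is in click 4. Next is the key.

Emit:
send_rows(series=[[[38, -23, 0], 0, 1], [[38, -23, 0], 0, 1], [[38, -23, 0], 0, 1], [[38, -22, 0], 0, 1], [[0, 0, -30], 0, 1], [[0, 0, -26], 0, 1], [[0, 0, 0], 0, 1], [[0, 0, 0], 0, 1]])

```text
clock: 29.7
eef_pos: [463.3, -64.8, 205.5]
eef_rot: [-3.14, 0.0, 1.055]
wrist_force: [0.4, 1.6, -0.5]
finger_gap: 0.3
finger_force: 0.0
```

```bash
python3 -c "
from h import *
st()"
```

```text
29.7 pos [463.3 -64.8 205.5] yaw 60.46 F [ 0.4  1.6 -0.5] close -0.4 along 1.6 M [-0.087  0.09   0.002] gap 0.3 ff 0.0 j6 0.298
```

Emit:
send_rows(series=[[[-4.5, 0, -5], 0, 1], [[0, 0, -3], 0, 1], [[0, 0, -2], 0, 1], [[0, 0, 0], 0, 1], [[0, 0, 0], 0, 1]])

```text
clock: 30.2
eef_pos: [458.3, -64.7, 195.8]
eef_rot: [3.141, -0.0, 1.055]
wrist_force: [-0.1, 0.4, 0.4]
finger_gap: 0.2
finger_force: 0.0
```

```bash
python3 -c "
from h import *
st()"
```

```text
30.2 pos [458.3 -64.7 195.8] yaw 60.46 F [-0.1  0.4  0.4] close -0.2 along 0.3 M [-0.047  0.06  -0.003] gap 0.2 ff 0.0 j6 0.296
```

Emit:
send_rows(series=[[[0, 0, -2], 0, 1], [[0, 0, -2], 0, 1], [[0, 0, 0], 0, 1]])

```text
clock: 30.5
eef_pos: [458.4, -64.7, 191.6]
eef_rot: [3.141, -0.0, 1.055]
wrist_force: [1.3, -1.0, 2.7]
finger_gap: 0.6
finger_force: 1.5
```

Emit:
send_rows(series=[[[0, 0, -2], 0, 1], [[0, 0, 0], 0, 1]])

```text
clock: 30.7
eef_pos: [458.4, -64.7, 189.6]
eef_rot: [3.141, -0.0, 1.055]
wrist_force: [2.0, 0.0, 4.7]
finger_gap: 0.2
finger_force: 2.1
```

Emit:
send_rows(series=[[[0, 0, -2], 0, 1], [[0, 0, 0], 0, 1]])

```text
clock: 30.9
eef_pos: [458.4, -64.7, 188.3]
eef_rot: [3.141, -0.0, 1.055]
wrist_force: [-2.2, 0.4, 13.1]
finger_gap: 0.6
finger_force: 6.5
```

Emit:
send_rows(series=[[[0, 0, -0.5], 0, 1], [[0, 0, 0], 0, 1], [[0, 0, 0], 0, 1]])

```text
clock: 31.2
eef_pos: [458.4, -64.7, 188.2]
eef_rot: [3.14, -0.0, 1.055]
wrist_force: [-5.0, 1.3, 19.3]
finger_gap: 0.8
finger_force: 9.5
```

Emit:
send_rows(series=[[[0, 0, 5], 0, 1], [[0, 0, 15], 0, 1], [[0, 0, 40], 0, 1], [[-40, 0, 20], 0, 1], [[-48, 0, 0], 0, 1], [[-48, 0, 0], 0, 1], [[0, 0, 0], 0, 1]])

```text
clock: 31.9
eef_pos: [318.2, -64.1, 266.7]
eef_rot: [-3.141, 0.0, 1.055]
wrist_force: [1.3, -0.4, 0.6]
finger_gap: 0.3
finger_force: 0.0
```

```bash
python3 - <<'E'
from h import *
st()
a=camera("top")["color"];cv2.imwrite("pics/t4.png",a[100:300,180:480])
E
```

```text
31.9 pos [318.2 -64.1 266.7] yaw 60.43 F [ 1.3 -0.4  0.6] close 1.3 along 0.3 M [-0.044  0.095 -0.046] gap 0.3 ff 0.0 j6 0.204
```

View pics/t4.png

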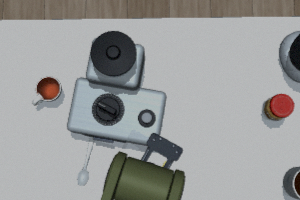

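The dial at (107, 109) is still in click 4, the key at (146, 118) is up, and nothing else has moved. I'm handing it in.

```bash
python3 -c "
from cell import sign_off
print(sign_off())"
```

```text
the job is handed in; nothing more can be done
None
```

The job is handed in at about 32 s: the dial was pressed against its stop at a steady 0.29 N m or so (it seemed to slip in the grip on earlier tries), turned back to the fourth click (bar angle checked in the picture), then the start key was pressed fully down and released, with nothing else seen to move.

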